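Set the turntable steady: lock the drag knob, draw out the leg and close its cam

ROBOT

A 6-joint arm with a two-finger parallel gripper is mounted at the origin on the work surface. World frame = base frame: x ahead of the robot, y to its left, z up, the work surface at z = 0. Lengths are in m, angles in rad, forces in N, time in s.
With the tool pointing down it reaches from about 0.25 to 0.775 m from the base axis. Payload 4 kg.
Tool frame: the origin (TCP) lies midway between the tips of the shut fingers; the grasp point (between the pads) lies 19 mm behind it; z points along the fingers, x is the direction in which the jaws open and shut, and the axes are right-handed (so a half turn about z gives the same grasp; the last joint's range is limited). The gripper opens to 94 mm and grips with 3 to 60 N. Pads are 16 mm wide; open, the fingers measure 119 mm over their backs; the gripper's body (75 mm by 177 mm) begins 78 mm behind the grasp point.
Start: joints at [-1.278, 0.087, 1.371, -0, 1.684, -0.103], TCP at [0.212, -0.507, 0.206] pointing down, gripper open.
Joint ranges: [-3.1, 3.1], [-0.76, 2.03], [0.27, 2.55], [-1.08, 4.22], [0.17, 2.65], [-2.57, 2.57]. Speed limits (rad/s): [2.79, 2.79, 3.14, 3.14, 3.14, 3.14].

INTERFACE

Orientations are given as [roll, pitch, yaw] about the fixed x, y, z axes, in that order (R = Rz(yaw) Ry(pitch) Rx(roll)).
In Python, from bench import * gives the robot as it stands.
- The arm moves only by the tool send_rows, never from a script. Its argument "rows" is one flat list of numbers, 7 for each row, row after row: the shift along the world's x, y, z in mm, then the turn, a rotation vector about the world's x, y, z in degrees, then the opening, from 0 (shut) to 1 (fully open). A call has exactly 8 rows; each row shifts and turns the commanded pose from where the row before left it; what a row does not reach is not made up. A row lasts 1/8 s, in which the tool goes at most 62.5 mm and 10.7 degrees, less where a joint would pass 70% of its speed; a pose out of reach is approached as far as the arm can. A call is refused whole if a number of a shift passes 62.5 or a number of a turn 10.7, either way. A call with a gripper value outside its range is refused whole. The fingers move at their own pace and stop on an object; the grip force is fixed at half the most. Time passes only in rows, so rows that do not move let the fingers close, or fill a call up. It gives the time, the measured TCP pose, the force and the opening at its end, in the units of the state.
- get_obs(): the state, without advancing time (a new reading comes with each control period).
- snapshot(name): name is "side" or "top"; returns a dict with "color" (420x560x3 uint8, red, green, blue), "intrinsics" (3x3 intrinsics, pixels), "rvec" (rotation vector, rad) and "tvec" (3), from world to camera coordinates, as OpenCV has them. Camera axes: x right, y down, z forward; pixel columns grow to the right and rows downward; lengths in m; the calibration is good to about 2 mm. A picture is of the moment at which its call begins. There is no depth.
- close_job(): hands the job in, once; it reports no verdict.
The state is a dict: "time": time; "joint_positions": joint angles; "qvel": joint speeds; "joint_torque": joint torques, N m; "tool_pos": TCP position; "ee_rot": TCP orientation; "wrist_force": force on the tool from outside, world axes, zero at the start; "wrist_torque": the same for the moment, N m; "width": finger opening in m.
Only numpy, scipy, OpenCV 4.12 (cv2) and the standard library are available. Lean on these libraries where they do the work, as an engineer would, in place of code of your own. Each camera call takes 0.05 s, during which the arm holds its last target.

TASK

Get the turntable's steady ready: turn the black drag knob so that its pointer is on the mark facing the fork, then slide the fork lock fully home over it. Then push the spring-loaded leg out until its index lines up with the brass length mark and, holding it there all the while, slide its cam lever fully closed towards the post. Finish with the hand still gripping the post and the lever's thumb plate at the mark, do not let go; leave the loose fittings, the wrench and the brass mark where they are.

Things in the scene. Friction and masses are not known exactly. Their poses are not given: they have to be found in the camera images.
- stand: The turntable steady, fixed flat on the bench: a grey base plate 200 mm (its x) by 380 mm (its y), 16 mm thick, at any yaw up to 0.2 rad. Origin on the bench under the leg's track. Its y axis runs along the leg towards the turntable, its x axis points away from the robot. Knob and lock sit at its -y end, the leg's track in its middle.
- knob (a joint): Black drag knob on a vertical axis; stays where left (0.06 N m of friction). Value in rad: angle of its pointer from the mark, counter-clockwise from above; 0 = on the mark: the narrow pointer end of its bar looks along the stand's +x, at the small ridge on the rim and into the fork. Starts 0.6 to 1.3 rad counter-clockwise of the mark, so it must be turned clockwise; stops at -0.5 and 1.6.
- knob_grip (a point): On the knob's axis, in the upper part of its upright grip bar, 75 mm above the bench. The bar is 12 mm thick, 48 mm long (24 mm each way from the axis; the last 12 mm at the pointer end is only 7 mm thick) and stands from 45 to 88 mm above the bench, on a flat round skirt. At value 0 the bar lies along the stand's x.
- lock (a joint): Slide lock of the knob: a steel fork that slides along the stand's -x towards the knob. Value in m: 0 = off (drawn back), 0.040 = home against its stop, its two prongs either side of the knob's pointer. Needs about 2 N and stays where it is left. The prongs lie 47 to 53 mm above the bench and reach 50 mm ahead of the tab's middle.
- lock_tab (a point): In the middle of the lock's upright tab (12 mm thick along the stand's x, 30 mm wide along y), 74 mm above the bench; the tab stands from 52 to 88 mm above the bench.
- leg: The sliding leg: a flat bar ending in a rubber foot, with an upright aluminium post fixed on it: 34 mm wide (stand's x), 12 mm thick (y), 55 mm high. Origin under the post, 18 mm above the bench; the post stands from 36 to 91 mm. The leg slides along the stand's y, 0 to 85 mm; a spring draws it back towards -y with 3 to 4 N (1 N of friction), so it must be pushed out towards +y (on the post's -y face) and held.
- post_mid (a point): Centre of the post, 63.5 mm above the bench. Post and thumb plate can be straddled by one hand: one finger behind the post (-y), the other beyond the plate (+y). As both fingers close, the hand must be shifted back towards -y by as much as each finger moves, to leave the post where it is.
- thumb_mid (a point): Centre (63.5 mm above the bench) of the upright round-topped steel thumb plate of the cam lever, 34 mm wide, 12 mm thick, 55 mm high. It stands beyond the post on the +y side: centre 42 mm from the post's centre when the lever is open, 22 mm when closed; so post and plate measure 54 mm over the outside when open and 34 mm when closed.
- lever (a joint): Cam lever sliding on the leg. Value in m: 0 = open, 0.020 = closed against its stop; it moves the thumb plate towards the post (the stand's -y). Needs about 4 N, stays where it is left on the leg. It starts at 0 to 0.002.
- leg_index (a point): Tip of the small dark steel index bar on the leg (5 mm wide along the stand's y), beside the post's foot on the +x side, in line with the post's centre along y. 38 mm above the bench.
- mark (a point): The length mark: the thin brass ridge (4 mm wide) on a small brass block clipped beside the track, on its +x side; 38 mm above the bench. The leg is at length when leg_index and this point have the same y in the stand's frame. It is 40 to 65 mm ahead of the leg's start. Do not shift it.
- elbow_mid (a point): Brass barbed elbow, loose on the turntable, about 40 mm; centre of its body.
- tee_mid (a point): Galvanized tee, loose on the turntable, 70 mm long; its centre.
- coupler_mid (a point): Red plastic quick coupler, upright on the turntable, 36 mm across, 52 mm high; its centre.
- union_mid (a point): Zinc-plated pipe union, upright on the turntable, 48 mm across, 44 mm high; its centre. The turntable is a white disc 300 mm across, top 68 mm above the bench, its centre 380 mm along +y from the stand's origin; it turns easily.
- nipple_mid (a point): Small brass hex nipple, 24 mm across, 22 mm high, loose on the stand's base plate between the lock and the leg's track; its centre.
- band_mid (a point): Steel ring clamp, 44 mm across, 12 mm high, loose on the bench between robot and stand; its centre.
- wrench_grip (a point): Middle of the handle of a 170 mm wrench lying loose on the bench beyond the stand.

How it is judged:
On the way, in this order (a step that is already met when the one before it is completed fails the run):
1. the knob is on its mark with the lock still off (value of joint knob between -0.15 and 0.15 rad and value of joint lock below 0.012 m), for 0.2 s.
2. the lock is home over the knob, which is still on its mark (value of joint knob between -0.15 and 0.15 rad and value of joint lock above 0.035 m), for 0.2 s.
3. a finger holds the post (leg_c2) with the leg at its mark while the lever is still open (y of leg_index in the frame of mark between -0.006 and 0.006 m and value of joint lever below 0.006 m and contact force between the fingers and leg_c2 above 0.8 N), for 0.2 s.
At the end, for the whole second after the job is handed in: Knob within 0.15 rad of its mark, lock within 5 mm of home, leg index within 6 mm of the length mark along the stand's y, cam lever within 3 mm of closed, and the fingers still gripping (over 2 N each) both the post and the lever's thumb plate (all of step 2 and y of leg_index in the frame of mark between -0.006 and 0.006 m and value of joint lever above 0.017 m and contact force between the fingers and leg_c2 above 2 N and contact force between the fingers and lever above 2 N); the arm keeps its last pose, push and grip.
It fails at once if the cam lever slid more than half closed while the leg was more than 10 mm off its mark (value of joint lever above 0.01 m and (y of leg_index in the frame of mark above 0.01 m or y of leg_index in the frame of mark below -0.01 m)).
It fails at once if the brass length mark was shifted by more than 4 mm (distance of mark from where it was at the start of the episode above 0.004 m).
It fails at once if a loose fitting or the wrench was moved by more than 30 mm (distance of any of elbow_mid, tee_mid, coupler_mid, union_mid, nipple_mid, band_mid, wrench_grip from where it was at the start of the episode above 0.03 m).
It also fails if it takes over 58 s, if anything falls off the work surface, if the arm or the gripper's body presses on something with over 40 N, if the wrist force passes 120 N, or if a joint passes its speed limit or range.

## Working session

There is one attempt and no reset: what is moved stays moved. The work goes in short steps, Python scripts to look and compute and a tool call to move; the robot and the scene stay as the last step left them, time stands still between calls to the robot, and variables do not carry over. Pictures are saved under pics/ and viewed, and the job is handed in when it is done.

Besides the shell and the picture viewer there is one more tool, called after "Call:" by a JSON object that holds its "fn" and its "kwargs", one argument or row to a line. send_rows: Moves the arm, as the interface text tells. Its arguments: {"type":"object","properties":{"rows":{"type":"array","items":{"type":"number"}}},"required":["rows"]}

```bash
ls; mkdir -p pics; python3 - <<'E'
from bench import *
import cv2
o=get_obs();print(o)
for n in("side","top"):
    s=snapshot(n);cv2.imwrite(f"pics/{n}0.png",s["color"][:,:,::-1]);print(n,s["intrinsics"].tolist(),s["rvec"],s["tvec"])
E
```

```text
pics
{'time': 0.0, 'joint_positions': array([-1.27810246e+00,  8.79124687e-02,  1.37224967e+00, -1.20358824e-05,
        1.68361738e+00, -1.03118204e-01]), 'qvel': array([ 1.27922522e-04, -2.34350307e-03,  2.03545869e-05,  1.24892694e-03,
        5.77376736e-04,  1.96358107e-03]), 'joint_torque': array([ 4.89009781e-04, -3.40182924e+01, -3.02428436e+01,  7.18543259e-02,
        3.29327141e-02, -1.52680159e-04]), 'tool_pos': array([ 0.21187692, -0.50694451,  0.20432977]), 'ee_rot': array([-3.14137945e+00,  2.17647904e-03, -1.17498537e+00]), 'wrist_force': array([ 0.27896712, -0.08321207, -0.37691448]), 'wrist_torque': array([0.00657625, 0.04212066, 0.033048  ]), 'width': 0.09430376005341323}
side [[460.1560174534193, 0.0, 275.39588437375335], [0.0, 460.1560174534193, 213.6011165620405], [0.0, 0.0, 1.0]] [ 2.0996699  -0.2031292   0.10006091] [-0.55437868  0.22235008  0.8678191 ]
top [[400.8672259576163, 0.0, 272.1441452882897], [0.0, 400.8672259576163, 203.50319204607428], [0.0, 0.0, 1.0]] [ 2.12338779 -2.15585168  0.1648061 ] [0.18080254 0.59855591 0.83287707]
```

View pics/side0.png

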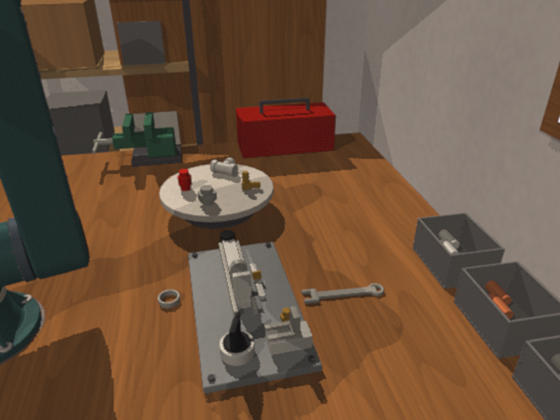

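View pics/top0.png

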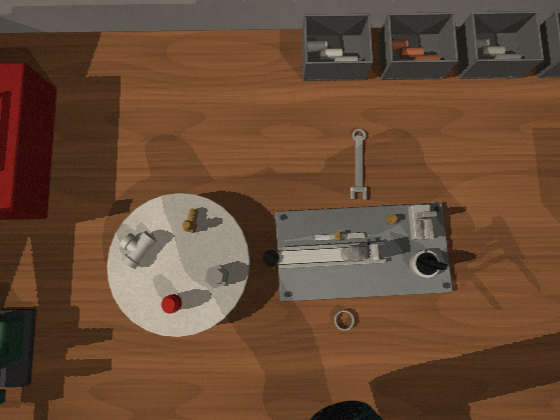

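```bash
cat > h.py <<'E'
from bench import *
import cv2,numpy as np
def crop(n,x0,y0,x1,y1,out,f=None):
    s=snapshot(n);c=s["color"][y0:y1,x0:x1,::-1]
    f=f or min(800/(x1-x0),600/(y1-y0))
    cv2.imwrite("pics/"+out,cv2.resize(c,None,fx=f,fy=f,interpolation=cv2.INTER_CUBIC));print(n,"scale",f)
    return s
def ray(s,u,v,z):
    R=cv2.Rodrigues(s["rvec"])[0];t=s["tvec"].reshape(3);C=-R.T@t
    d=R.T@np.linalg.inv(s["intrinsics"])@np.array([u,v,1.])
    return C+d*(z-C[2])/d[2]
def proj(s,P):
    return cv2.projectPoints(np.array(P,float).reshape(-1,3),s["rvec"],s["tvec"],s["intrinsics"],None)[0].reshape(-1,2)
E
python3 - <<'E'
from h import *
crop("top",260,190,460,310,"t1.png")
crop("side",170,220,330,390,"s1.png")
E
```

```text
top scale 4.0
side scale 3.5294117647058822
```

View pics/t1.png

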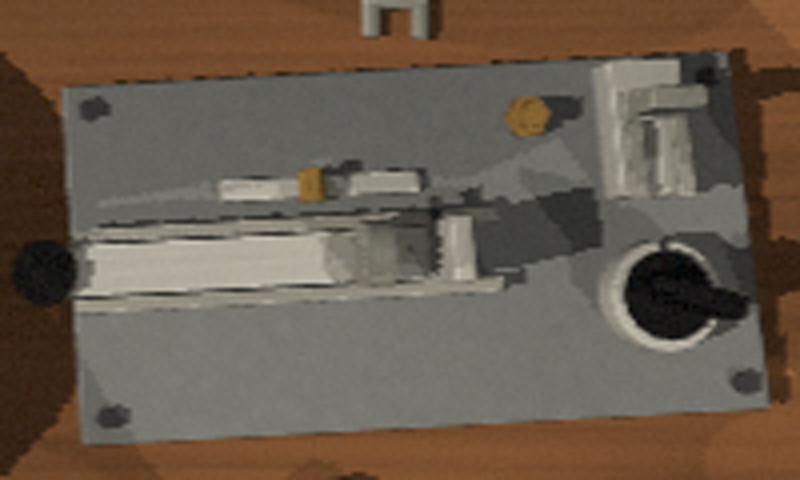

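View pics/s1.png

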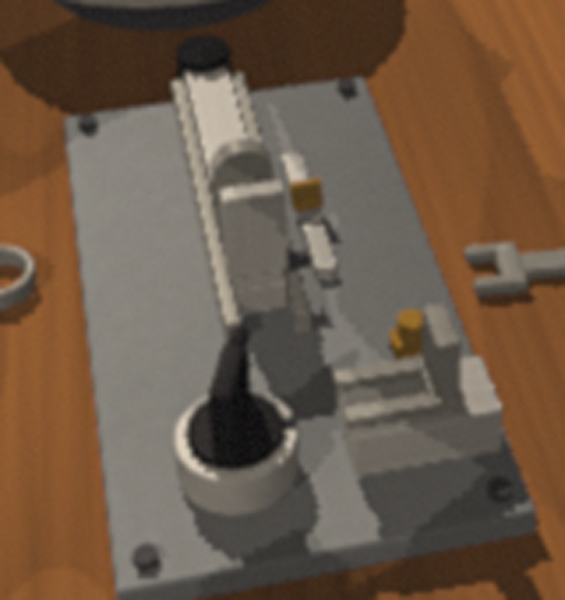

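```bash
python3 - <<'E'
from h import *
s=snapshot("top");w=snapshot("side")
for q in(s,w):
    R=cv2.Rodrigues(q["rvec"])[0];print("C",-R.T@q["tvec"].reshape(3))
T=lambda u,v:(260+u/4,190+v/4)
S=lambda u,v:(170+u/3.5294,220+v/3.5294)
c=[ray(s,*T(*p),.016) for p in[(65,88),(728,52),(768,408),(83,443)]]
for p in c:print(p)
print(np.linalg.norm(c[0]-c[1]),np.linalg.norm(c[1]-c[2]),np.linalg.norm(c[2]-c[3]),np.linalg.norm(c[3]-c[0]))
d1=c[0]-c[1];d2=c[3]-c[2];print("yaw",np.arctan2(-d1[0],d1[1]),np.arctan2(-d2[0],d2[1]))
d1=c[0]-c[3];d2=c[1]-c[2];print("yaw",np.arctan2(d1[1],d1[0]),np.arctan2(d2[1],d2[0]))
print("centre",np.mean(c,0))
c2=[ray(w,*S(*p),.016) for p in[(362,77),(535,525),(120,595),(66,117)]]
for p in c2:print("side",p)
print("centre side",np.mean(c2,0))
print("disc",ray(s,178.5,264,.068))
print("mark top",ray(s,*T(312,172),.038),ray(s,*T(312,185),.038),"side",ray(w,*S(306,185),.038))
print("knob skirt?",ray(s,*T(665,296),.045))
E
```

```text
C [0.46497241 0.17119255 0.91604406]
C [ 0.43442187 -0.72502231  0.62889234]
[0.58645107 0.16271071 0.016     ]
[ 0.60128966 -0.21387202  0.016     ]
[ 0.4034995  -0.21987379  0.016     ]
[0.39030691 0.15610051 0.016     ]
0.37687495884857297 0.19788119804057647 0.3762056848200576 0.1962555135242408
yaw 0.0393828861966903 0.035074679031165804
yaw 0.03368794854391082 0.030334797476081962
centre [ 0.49538678 -0.02873365  0.016     ]
side [0.58799429 0.16105014 0.016     ]
side [ 0.60038718 -0.22260666  0.016     ]
side [ 0.40637339 -0.22423954  0.016     ]
side [0.39211691 0.15453252 0.016     ]
centre side [ 0.49671794 -0.03281588  0.016     ]
disc [0.47277068 0.36960616 0.068     ]
mark top [0.53499908 0.02842395 0.038     ] [0.52788676 0.02871121 0.038     ] side [0.53011519 0.02556064 0.038     ]
knob skirt? [ 0.46502183 -0.15704253  0.045     ]
```

```bash
cat >> h.py <<'E'
def up(s,x0,y0,x1,y1,f,gain=1.):
    c=s["color"][y0:y1,x0:x1,::-1]
    c=np.clip(255*(c/255.)**(1/gain),0,255).astype(np.uint8)
    return cv2.resize(c,None,fx=f,fy=f,interpolation=cv2.INTER_CUBIC)
def lines(im,s,x0,y0,f,P,E,col):
    p=(proj(s,P)-[x0,y0]+.5)*f-.5
    for a,b in E: cv2.line(im,tuple(int(round(v)) for v in p[a]),tuple(int(round(v)) for v in p[b]),col,1,cv2.LINE_AA)
def box(cx,cy,a,lx0,lx1,ly0,ly1,z0,z1):
    c,s=np.cos(a),np.sin(a)
    P=[(cx+c*x-s*y,cy+s*x+c*y,z) for z in(z0,z1) for x,y in((lx0,ly0),(lx1,ly0),(lx1,ly1),(lx0,ly1))]
    E=[(0,1),(1,2),(2,3),(3,0),(4,5),(5,6),(6,7),(7,4),(0,4),(1,5),(2,6),(3,7)]
    return P,E
def circ(cx,cy,r,z,n=32):
    t=np.arange(n)*2*np.pi/n
    return [(cx+r*np.cos(k),cy+r*np.sin(k),z) for k in t],[(i,(i+1)%n) for i in range(n)]
E
python3 - <<'E'
from h import *
s=snapshot("top");w=snapshot("side")
a=up(s,400,235,460,280,10,2.2);b=up(w,205,295,265,375,7,2.2)
cv2.imwrite("pics/ka.png",a);cv2.imwrite("pics/kb.png",b)
E
```

```text
(no output)
```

View pics/ka.png

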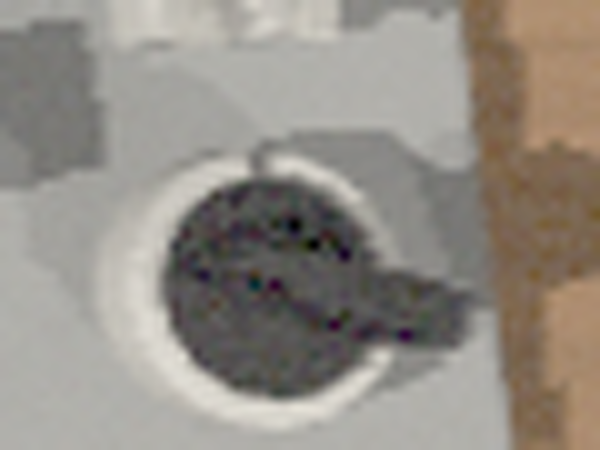

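View pics/kb.png

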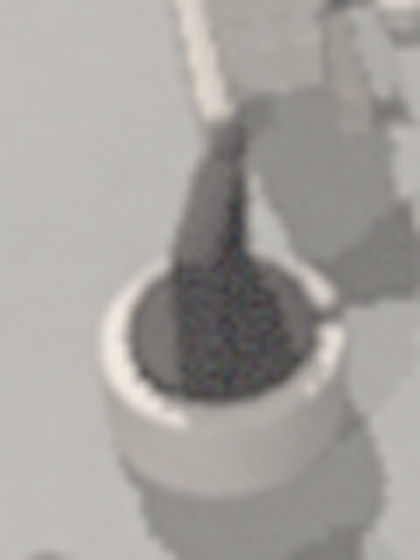

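```bash
cat > ov.py <<'E'
from h import *
import sys
yaw=.036
kx,ky,th=map(float,sys.argv[1:4])
s=snapshot("top");w=snapshot("side")
for q,(x0,y0,x1,y1,f),n in((s,(400,235,460,280,9),"a"),(w,(205,295,265,375,7),"b")):
    im=up(q,x0,y0,x1,y1,f,2.2)
    a=yaw+th
    lines(im,q,x0,y0,f,*box(kx,ky,a,-.024,.012,-.006,.006,.045,.088),(0,0,255))
    lines(im,q,x0,y0,f,*box(kx,ky,a,.012,.024,-.0035,.0035,.045,.088),(0,255,0))
    lines(im,q,x0,y0,f,*circ(kx,ky,.026,.042),(255,255,0))
    if n=="a":A=im
    else:B=im
h=max(A.shape[0],B.shape[0])
o=np.zeros((h,A.shape[1]+B.shape[1]+0,3),np.uint8);o[:A.shape[0],:A.shape[1]]=A;o[:B.shape[0],A.shape[1]:]=B
o=cv2.resize(o,None,fx=.8,fy=.8) if o.shape[1]>800 else o
cv2.imwrite("pics/"+sys.argv[4],o)
E
python3 ov.py .467 -.157 1.0 ov1.png
```

```text
(no output)
```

View pics/ov1.png

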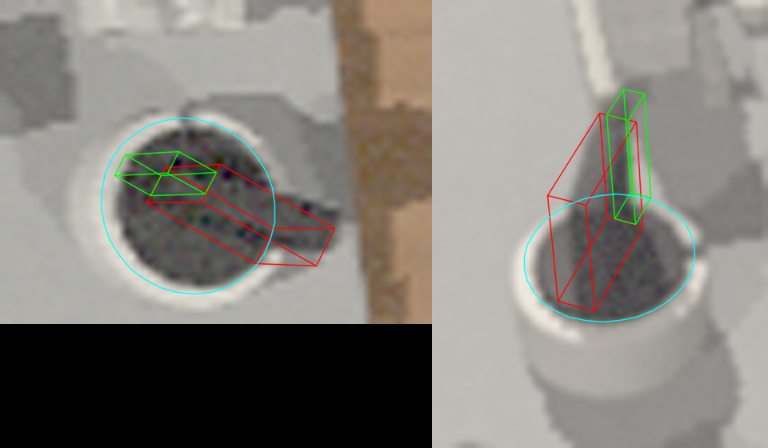

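```bash
sed -i 's/,.026,.042/,.022,.040/' ov.py; python3 ov.py .466 -.158 1.25 ov2.png
```

```text
(no output)
```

View pics/ov2.png

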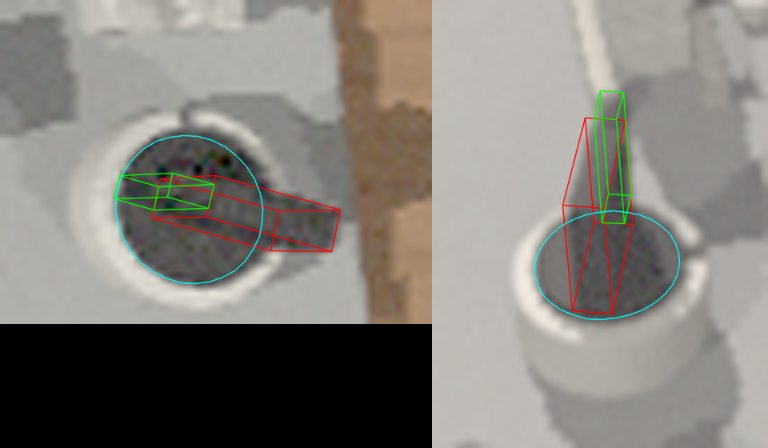

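```bash
cat > ov2.py <<'E'
from h import *
import sys
yaw=.036
tx,ty,px,py,mx,my=map(float,sys.argv[1:7])
s=snapshot("top");w=snapshot("side")
def d(q,x0,y0,f,im):
    lines(im,q,x0,y0,f,*box(tx,ty,yaw,-.006,.006,-.015,.015,.052,.088),(0,0,255))
    lines(im,q,x0,y0,f,*box(px,py,yaw,-.017,.017,-.006,.006,.036,.091),(0,255,0))
    c,n=np.cos(yaw),np.sin(yaw)
    L=float(sys.argv[8]) if len(sys.argv)>8 else .042
    lines(im,q,x0,y0,f,*box(px-n*L,py+c*L,yaw,-.017,.017,-.006,.006,.036,.091),(255,0,255))
    lines(im,q,x0,y0,f,*box(mx,my,yaw,-.006,.006,-.002,.002,.030,.038),(255,0,0))
A=up(s,325,200,455,262,6,1.6);d(s,325,200,6,A)
B=up(w,215,230,315,350,5,1.6);d(w,215,230,5,B)
cv2.imwrite("pics/A"+sys.argv[7],A);cv2.imwrite("pics/B"+sys.argv[7],B)
E
python3 - <<'E'
from h import *
s=snapshot("top");w=snapshot("side")
T=lambda u,v:(260+u/4,190+v/4)
print(ray(s,*T(668,97),.088),ray(s,*T(462,247),.091))
E
python3 ov2.py .55 -.17 .485 -.04 .532 .028 1.png
```

```text
[ 0.56720396 -0.15000883  0.088     ] [ 0.49129313 -0.03798472  0.091     ]
```

View pics/A1.png

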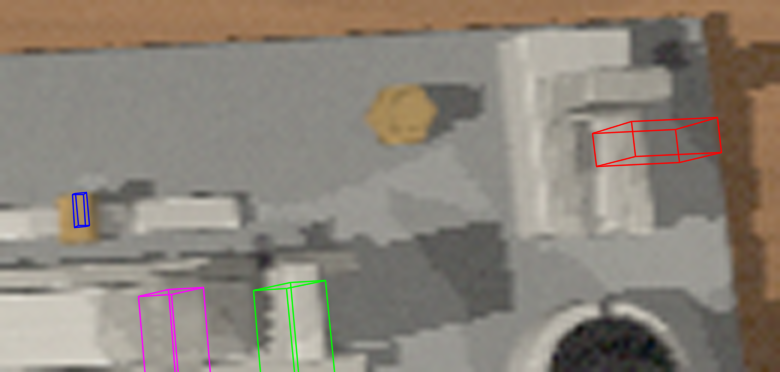

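View pics/B1.png

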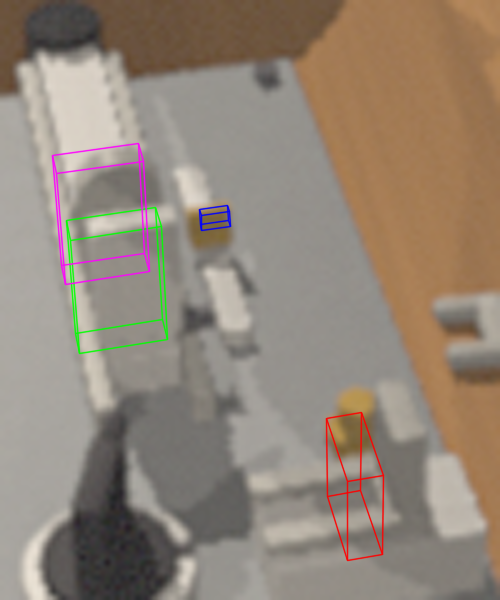

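```bash
python3 ov2.py .566 -.156 .491 -.044 .528 .027 2.png
```

```text
(no output)
```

View pics/A2.png

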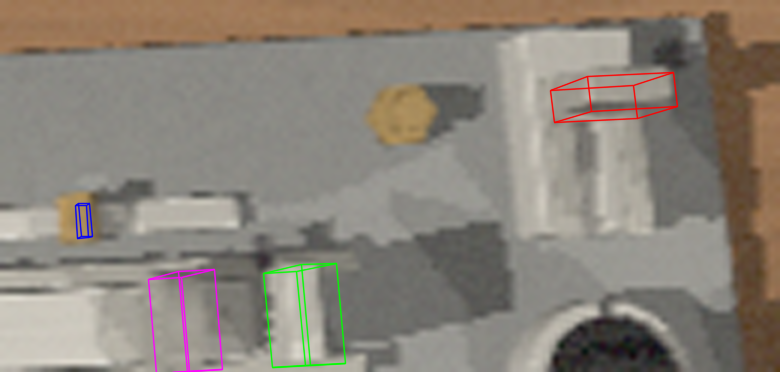

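View pics/B2.png

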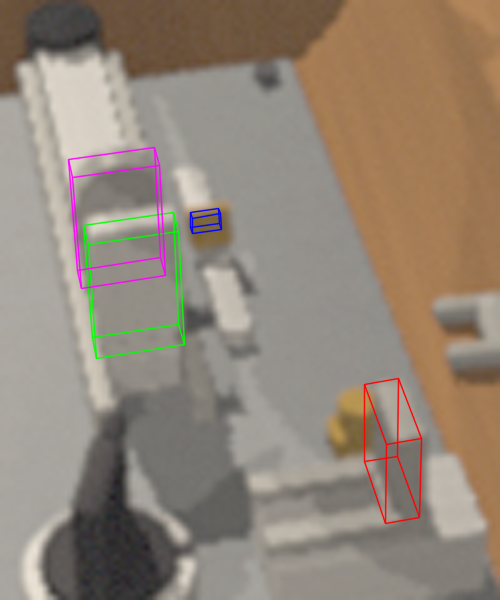

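Call:
{"fn": "send_rows", "kwargs": {
  "rows": [32,44,-8,0,0,7,0.5,32,44,-8,0,0,7,0.5,32,44,-8,0,0,7,0.5,32,44,-8,0,0,7,0.5,32,44,-8,0,0,7,0.5,32,44,-8,0,0,7,0.5,32,43,-8,0,0,7,0.5,31,42,-8,0,0,0.2,0.5]
}}

```text
time: 1.9
tool_pos: [0.468, -0.157, 0.1415]
ee_rot: [3.141, -0.001, -0.315]
wrist_force: [0.1, -1.1, -0.3]
width: 0.0468
```

```bash
python3 - <<'E'
from h import *
o=get_obs();print(o["time"],o["tool_pos"],o["ee_rot"],o["width"])
s=snapshot("top");w=snapshot("side")
cv2.imwrite("pics/k1a.png",up(s,380,200,480,300,6,1.8));cv2.imwrite("pics/k1b.png",up(w,170,240,300,390,4,1.8))
E
```

```text
1.9 [ 0.46800662 -0.15695993  0.14155   ] [ 3.14133057e+00 -1.01074244e-03 -3.15314834e-01] 0.04679187183777374
```

View pics/k1b.png

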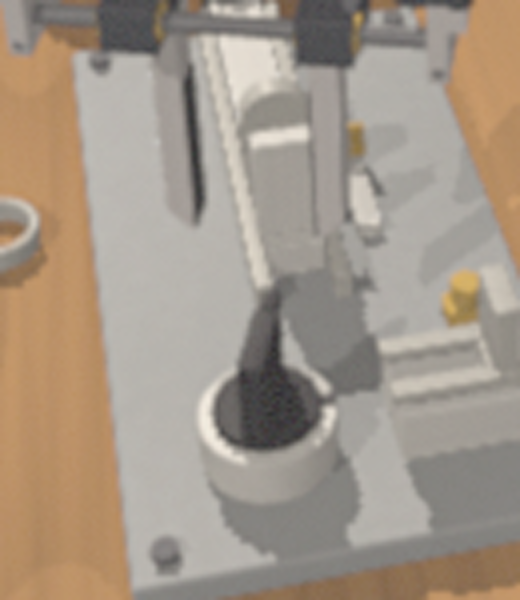

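Call:
{"fn": "send_rows", "kwargs": {
  "rows": [0,0,-20,0,0,0,0.5,0,0,-20,0,0,0,0.5,0,0,-20,0,0,0,0.5,0,0,-18,0,0,0,0.5,0,0,-5,0,0,0,0.5,0,0,0,0,0,0,0.5,0,0,0,0,0,0,0.3,0,0,0,0,0,0,0.3]
}}

```text
time: 3.0
tool_pos: [0.4676, -0.1588, 0.0594]
ee_rot: [3.141, -0.002, -0.316]
wrist_force: [-0.5, 0.3, -0.4]
width: 0.0307
```

```bash
python3 - <<'E'
from h import *
o=get_obs();print(o["time"],o["tool_pos"],o["ee_rot"],o["width"])
s=snapshot("top");w=snapshot("side")
cv2.imwrite("pics/k2a.png",up(s,380,200,480,300,6,1.8));cv2.imwrite("pics/k2b.png",up(w,170,240,300,390,4,1.8))
E
```

```text
3.0 [ 0.46760421 -0.15877258  0.05936134] [ 3.14135642e+00 -1.71496591e-03 -3.16268425e-01] 0.030747286010183613
```

View pics/k2b.png

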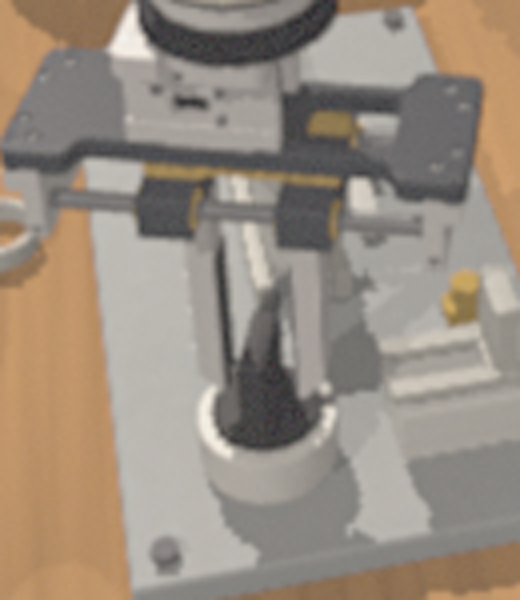

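Both fingers straddle the bar (tips near (215,395) and (310,390), the bar between them at about (262,350)). Now I close.

Call:
{"fn": "send_rows", "kwargs": {
  "rows": [0,0,0,0,0,0,0.1,0,0,0,0,0,0,0,0,0,0,0,0,0,0,0,0,0,0,0,0,0,0,0,0,0,0,0,0,0,0,0,0,0,-5,0,0,0,0,0,0,-8,0,0,0,0,0,0,-8,0]
}}

```text
time: 4.1
tool_pos: [0.4671, -0.1585, 0.0586]
ee_rot: [-3.142, -0.0, -0.687]
wrist_force: [-0.3, -0.0, 1.1]
width: 0.012
```

```bash
python3 - <<'E'
from h import *
o=get_obs();print(o["time"],o["tool_pos"],o["ee_rot"],o["width"],o["wrist_torque"],o["wrist_force"])
w=snapshot("side")
cv2.imwrite("pics/k3b.png",up(w,170,240,300,390,4,1.8))
E
```

```text
4.1 [ 0.46707079 -0.15850215  0.05855732] [-3.14159132e+00 -1.63435139e-04 -6.87339922e-01] 0.011996727096233336 [0.01402576 0.08106017 0.06695126] [-0.31648361 -0.01617403  1.08529246]
```

View pics/k3b.png

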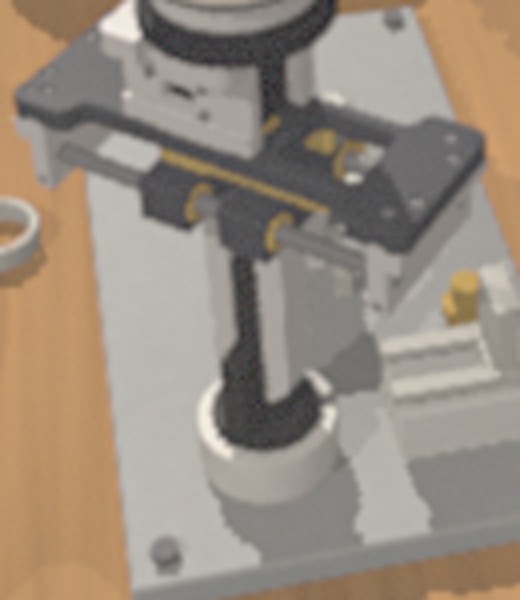

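Call:
{"fn": "send_rows", "kwargs": {
  "rows": [0,0,0,0,0,-9,0,0,0,0,0,0,-10,0,0,0,0,0,0,-10,0,0,0,0,0,0,-10,0,0,0,0,0,0,-9.6,0,0,0,0,0,0,0,0,0,0,0,0,0,0,0,0,0,0,0,0,0,0]
}}

```text
time: 5.15
tool_pos: [0.4672, -0.1587, 0.0586]
ee_rot: [-3.141, -0.0, -1.529]
wrist_force: [0.2, -0.5, 1.0]
width: 0.0119
```

```bash
python3 - <<'E'
from h import *
o=get_obs();print(o["time"],o["tool_pos"],o["ee_rot"],o["width"],o["wrist_torque"],o["wrist_force"])
E
```

```text
5.15 [ 0.4671672  -0.15869556  0.05857356] [-3.14132856e+00 -4.91703739e-04 -1.52936737e+00] 0.01191637361216575 [-0.10464573  0.04023962 -0.06260342] [ 0.22632455 -0.53028561  1.04213967]
```

Call:
{"fn": "send_rows", "kwargs": {
  "rows": [0,0,0,0,0,0,0.45,0,0,0,0,0,0,0.45,0,0,0,0,0,0,0.5,0,0,20,0,0,0,0.5,0,0,25,0,0,0,0.5,34,1,25,0,0,0,0.5,34,1,0,0,0,0,0.5,34,1,0,0,0,0,0.5]
}}

```text
time: 6.15
tool_pos: [0.5703, -0.1555, 0.1291]
ee_rot: [-3.14, -0.001, -1.531]
wrist_force: [-0.4, -0.5, -1.2]
width: 0.0469
```

```bash
python3 - <<'E'
from h import *
o=get_obs();print(o["time"],o["tool_pos"],o["ee_rot"],o["width"],o["wrist_torque"],o["wrist_force"])
s=snapshot("top");w=snapshot("side")
cv2.imwrite("pics/k4a.png",up(s,380,200,480,300,6,1.8));cv2.imwrite("pics/k4b.png",up(w,170,240,340,390,4,1.8))
E
```

```text
6.15 [ 0.57033006 -0.1555337   0.12914537] [-3.14047883e+00 -5.63472727e-04 -1.53092506e+00] 0.0468941953954093 [ 0.02708244 -0.01664269 -0.01609736] [-0.44083299 -0.48745834 -1.15646599]
```

View pics/k4b.png

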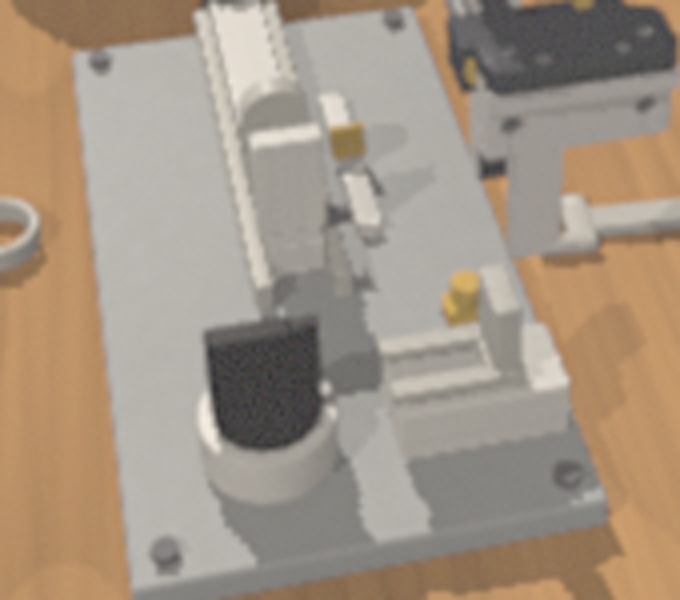

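View pics/k4a.png

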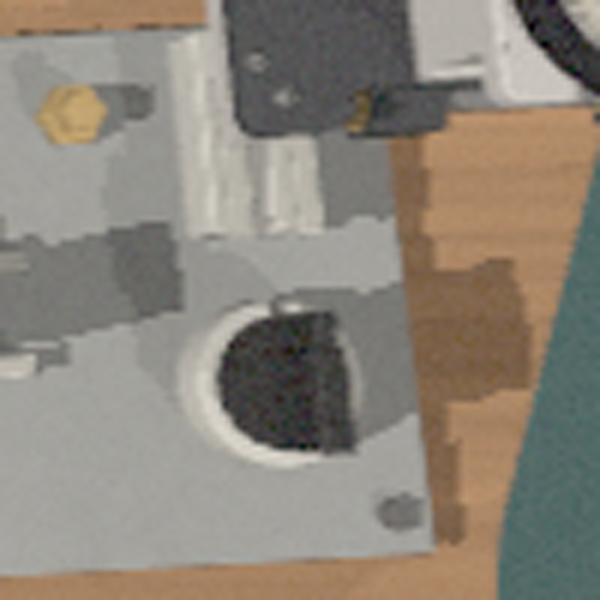

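Call:
{"fn": "send_rows", "kwargs": {
  "rows": [0,0,-20,0,0,0,0.55,0,0,-20,0,0,0,0.55,0,0,-20,0,0,0,0.55,0,0,-8,0,0,0,0.55,0,0,0,0,0,0,0.2,0,0,0,0,0,0,0.1,0,0,0,0,0,0,0,0,0,0,0,0,0,0]
}}

```text
time: 7.25
tool_pos: [0.5696, -0.1547, 0.0617]
ee_rot: [-3.14, 0.001, -1.531]
wrist_force: [-0.3, 3.7, 3.8]
width: 0.0296
```

```bash
python3 - <<'E'
from h import *
o=get_obs();print(o["time"],o["tool_pos"],o["ee_rot"],o["width"],o["wrist_torque"],o["wrist_force"])
w=snapshot("side")
cv2.imwrite("pics/k5b.png",up(w,200,240,340,390,4,1.8))
E
```

```text
7.25 [ 0.5696001  -0.15470491  0.0617273 ] [-3.14002536e+00  9.50511796e-04 -1.53062660e+00] 0.02964332226286359 [ 0.722363    0.19957968 -0.01854686] [-0.32886936  3.68553999  3.84295075]
```

View pics/k5b.png

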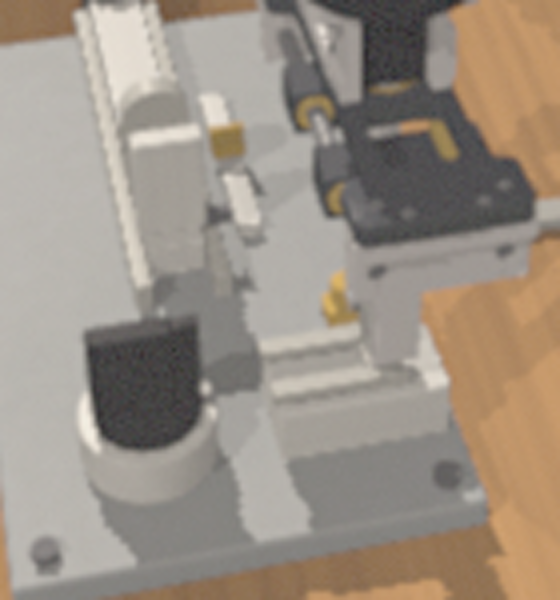

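Call:
{"fn": "send_rows", "kwargs": {
  "rows": [-8,-0.3,0,0,0,0,0,-8,-0.3,0,0,0,0,0,-8,-0.3,0,0,0,0,0,-8,-0.3,0,0,0,0,0,-6,-0.2,0,0,0,0,0,-3,-0.1,0,0,0,0,0,0,0,0,0,0,0,0,0,0,0,0,0,0,0]
}}

```text
time: 8.3
tool_pos: [0.5312, -0.1563, 0.0617]
ee_rot: [-3.134, 0.0, -1.531]
wrist_force: [6.3, 5.6, 2.6]
width: 0.0298
```

```bash
python3 - <<'E'
from h import *
o=get_obs();print(o["time"],o["tool_pos"],o["ee_rot"],o["width"],o["wrist_torque"],o["wrist_force"])
w=snapshot("side")
cv2.imwrite("pics/k6b.png",up(w,200,240,340,390,4,1.8))
E
```

```text
8.3 [ 0.53122753 -0.15626033  0.06173774] [-3.13353162e+00  4.23062763e-04 -1.53063135e+00] 0.029824030402253215 [ 0.96788102 -1.10975189 -0.03041833] [6.33990688 5.58409261 2.56334703]
```

View pics/k6b.png

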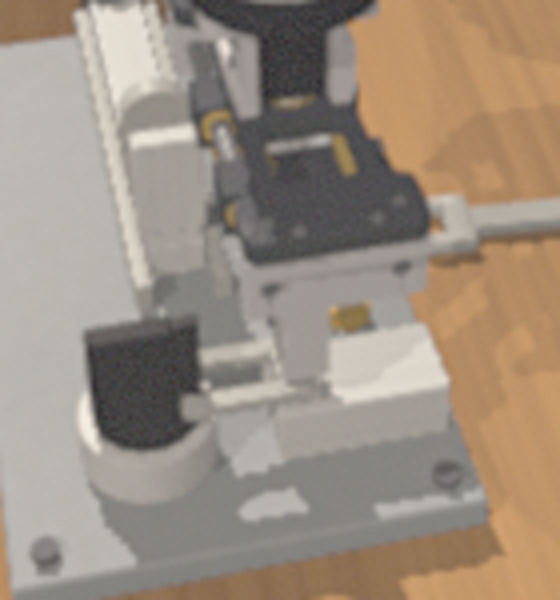

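Call:
{"fn": "send_rows", "kwargs": {
  "rows": [-2,0,0,0,0,0,0,-2,0,0,0,0,0,0,-1,0,0,0,0,0,0,0,0,0,0,0,0,0,0,0,0,0,0,0,0,0,0,0,0,0,0,0,0,0,0,0,0,0,0,0,0,0,0,0,0,0]
}}

```text
time: 9.35
tool_pos: [0.531, -0.1563, 0.0618]
ee_rot: [-3.123, -0.0, -1.53]
wrist_force: [18.5, 5.2, -6.2]
width: 0.0299
```

```bash
python3 - <<'E'
from h import *
o=get_obs();print(o["time"],o["tool_pos"],o["ee_rot"],o["width"],o["wrist_torque"],o["wrist_force"])
E
```

```text
9.35 [ 0.53099986 -0.15626431  0.06179303] [-3.12286782e+00 -4.14324643e-04 -1.53037005e+00] 0.029858686483898656 [ 0.98695966 -3.18586514 -0.01647625] [18.53173005  5.246054   -6.18607847]
```

Call:
{"fn": "send_rows", "kwargs": {
  "rows": [3,0,0,0,0,0,0,3,0,0,0,0,0,0,0,0,0,0,0,0,0.45,0,0,0,0,0,0,0.45,0,0,20,0,0,0,0.45,0,0,25,0,0,0,0.45,0,0,25,0,0,0,0.6,0,20,5,0,0,0,1]
}}

```text
time: 10.35
tool_pos: [0.5297, -0.1381, 0.1371]
ee_rot: [-3.139, -0.002, -1.534]
wrist_force: [-0.9, 0.6, -0.3]
width: 0.0587
```

```bash
python3 - <<'E'
from h import *
o=get_obs();print(o["time"],o["tool_pos"],o["ee_rot"],o["width"],o["wrist_torque"],o["wrist_force"])
E
```

```text
10.35 [ 0.5296873  -0.13813487  0.13710229] [-3.13872482e+00 -2.24438088e-03 -1.53380347e+00] 0.05874612226289722 [0.03752692 0.03250708 0.01646059] [-0.87727666  0.55974776 -0.28617059]
```

Call:
{"fn": "send_rows", "kwargs": {
  "rows": [-8,24,0,0,0,0,1,-8,24,0,0,0,0,1,-8,24,0,0,0,0,1,-8,24,0,0,0,0,1,-8,23,0,0,0,0,1,0,0,0,0,0,0,1,0,0,0,0,0,0,1,0,0,0,0,0,0,1]
}}

```text
time: 11.35
tool_pos: [0.4889, -0.0184, 0.1351]
ee_rot: [3.141, -0.0, -1.532]
wrist_force: [-0.1, 0.2, 0.6]
width: 0.0939
```

```bash
python3 - <<'E'
from h import *
o=get_obs();print(o["time"],o["tool_pos"],o["ee_rot"],o["width"],o["wrist_torque"],o["wrist_force"])
s=snapshot("top");w=snapshot("side")
cv2.imwrite("pics/p1a.png",up(s,300,190,460,310,5,1.8));cv2.imwrite("pics/p1b.png",up(w,170,210,340,390,3.3,1.8))
E
```

```text
11.35 [ 0.48894639 -0.0184062   0.13509722] [ 3.14096723e+00 -2.35789024e-04 -1.53171576e+00] 0.09390838693015212 [ 0.03974101  0.00799746 -0.00742375] [-0.066728    0.18723073  0.61985938]
```

View pics/p1b.png

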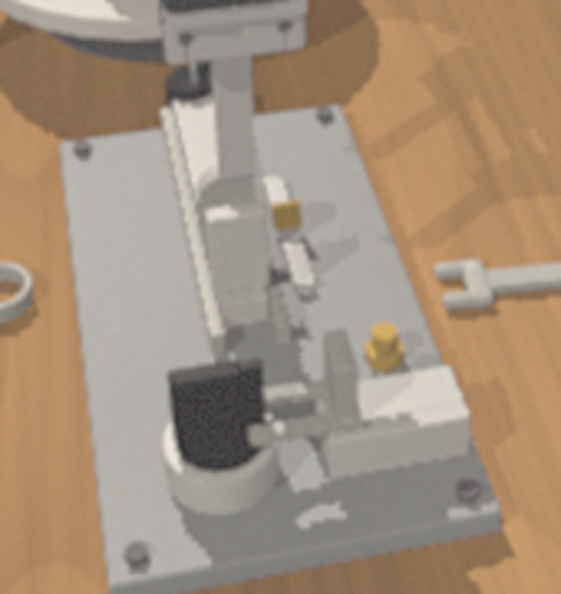

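View pics/p1a.png

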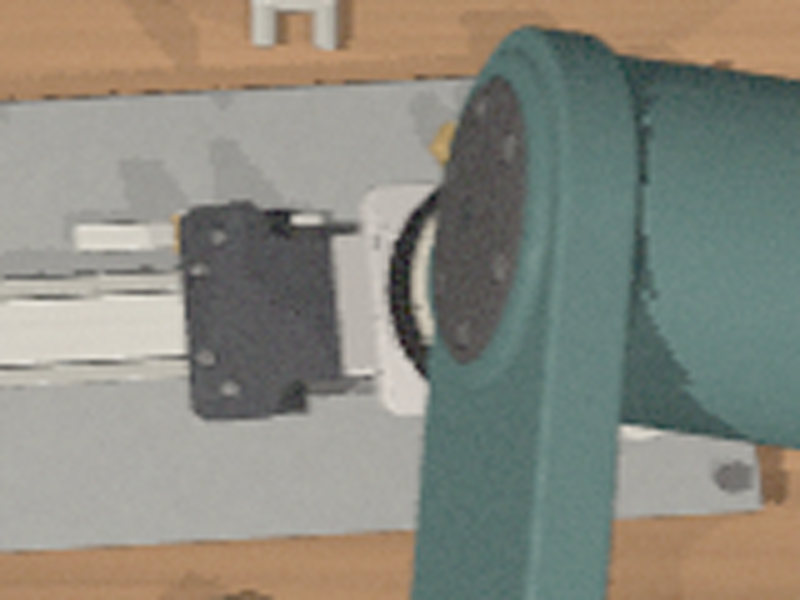

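Call:
{"fn": "send_rows", "kwargs": {
  "rows": [0,0,-20,0,0,0,1,0,0,-20,0,0,0,1,0,0,-20,0,0,0,1,0,0,-18,0,0,0,1,0,0,-7,0,0,0,1,0,0,0,0,0,0,1,0,0,0,0,0,0,1,0,0,0,0,0,0,1]
}}

```text
time: 12.45
tool_pos: [0.4897, -0.0181, 0.0514]
ee_rot: [-3.14, -0.0, -1.531]
wrist_force: [-0.0, -0.8, 0.3]
width: 0.0937
```

```bash
python3 - <<'E'
from h import *
o=get_obs();print(o["time"],o["tool_pos"],o["ee_rot"],o["width"],o["wrist_torque"],o["wrist_force"])
s=snapshot("top");w=snapshot("side")
cv2.imwrite("pics/p2a.png",up(s,300,190,460,310,5,1.8));cv2.imwrite("pics/p2b.png",up(w,190,220,290,320,6,1.8))
E
```

```text
12.45 [ 0.48971628 -0.01811145  0.05141436] [-3.13988466e+00 -4.17107466e-04 -1.53106617e+00] 0.09371296265493247 [ 0.01390776 -0.01783373 -0.00493502] [-0.04229234 -0.80384995  0.26367612]
```

View pics/p2b.png

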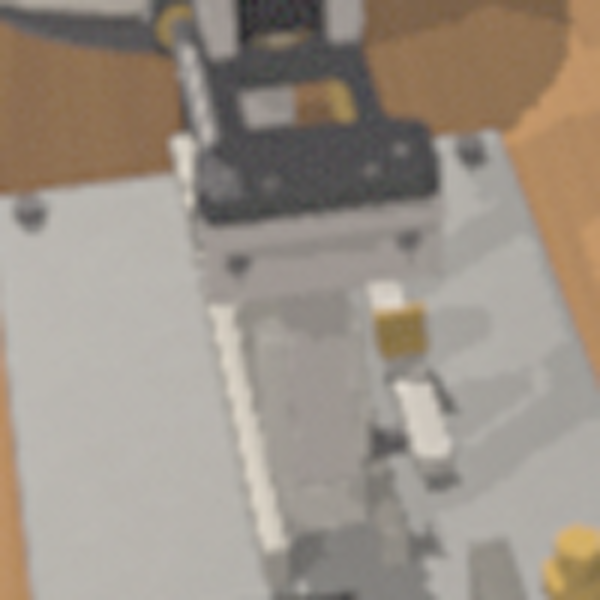

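View pics/p2a.png

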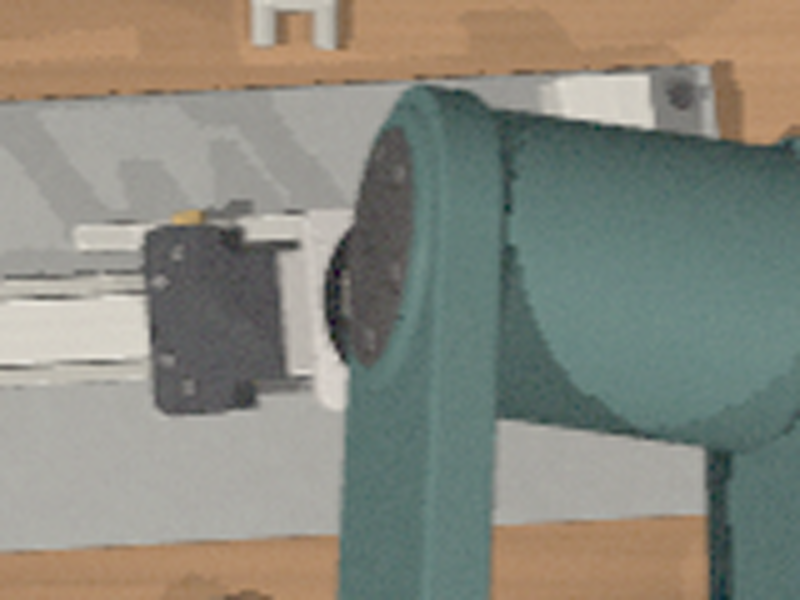

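Call:
{"fn": "send_rows", "kwargs": {
  "rows": [0,0,0,0,0,0,0.75,0,0,0,0,0,0,0.75,-0.3,8,0,0,0,0,0.75,-0.3,8,0,0,0,0,0.75,-0.3,8,0,0,0,0,0.75,-0.3,8,0,0,0,0,0.75,-0.3,8,0,0,0,0,0.75,0,0,0,0,0,0,0.75]
}}

```text
time: 13.55
tool_pos: [0.4874, 0.0231, 0.0505]
ee_rot: [3.141, 0.001, -1.53]
wrist_force: [-0.5, -2.1, 0.1]
width: 0.0704
```

```bash
python3 - <<'E'
from h import *
o=get_obs();print(o["time"],o["tool_pos"],o["ee_rot"],o["width"],o["wrist_torque"],o["wrist_force"])
w=snapshot("side")
cv2.imwrite("pics/p3b.png",up(w,190,220,290,320,6,1.8))
E
```

```text
13.55 [0.48735996 0.02311977 0.0505287 ] [ 3.14126903e+00  1.04233033e-03 -1.53001528e+00] 0.07044350863404808 [-0.48327723  0.07522388 -0.00189372] [-0.4990877  -2.0701968   0.09320904]
```

View pics/p3b.png

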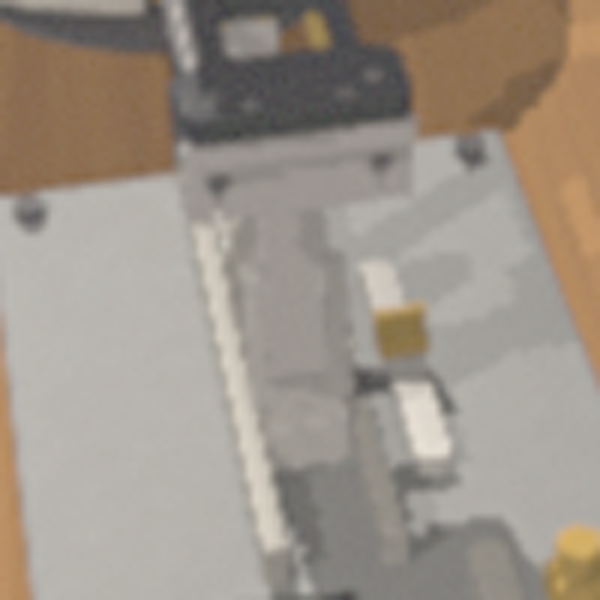

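```bash
python3 - <<'E'
from h import *
w=snapshot("side")
cv2.imwrite("pics/p3c.png",up(w,240,260,270,295,17,1.8))
f=lambda u,v:ray(w,190+u/6,220+v/6,.038)
n=lambda p:(-.036*p[0]+p[1])
for uv in[(388,440),(372,383),(400,310)]:print(f(*uv),n(f(*uv)))
E
```

```text
[ 0.51632896 -0.03845098  0.038     ] -0.057038825530791294
[ 0.51534078 -0.00891347  0.038     ] -0.02746574149595414
[0.53042527 0.02805022 0.038     ] 0.008954907572542123
```

View pics/p3c.png

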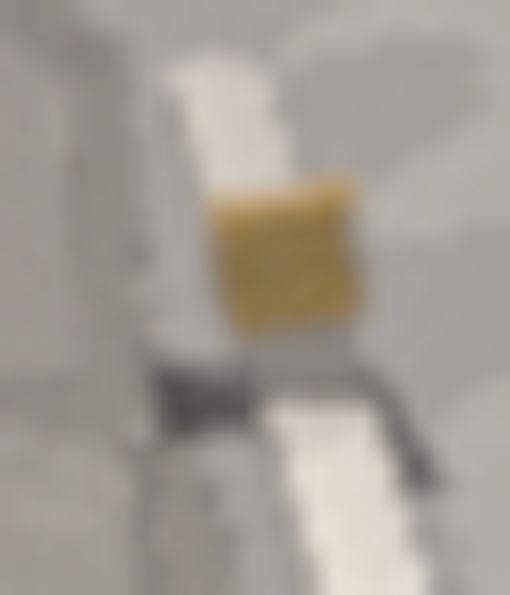

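Call:
{"fn": "send_rows", "kwargs": {
  "rows": [-0.2,6,0,0,0,0,0.75,-0.2,6,0,0,0,0,0.75,-0.2,6,0,0,0,0,0.75,-0.2,6,0,0,0,0,0.75,-0.2,5,0,0,0,0,0.75,0,1,0,0,0,0,0.75,0,0,0,0,0,0,0.75,0,0,0,0,0,0,0.75]
}}

```text
time: 14.65
tool_pos: [0.4864, 0.0523, 0.0505]
ee_rot: [3.141, 0.001, -1.531]
wrist_force: [-1.1, -3.2, 1.6]
width: 0.0705
```

```bash
python3 - <<'E'
from h import *
o=get_obs();print(o["time"],o["tool_pos"],o["ee_rot"],o["width"],o["wrist_torque"],o["wrist_force"])
s=snapshot("top");w=snapshot("side")
a=o["tool_pos"];print("post n",a[1]-o["width"]/2+.006-.036*a[0])
cv2.imwrite("pics/p4a.png",up(s,300,220,370,270,11,1.8))
cv2.imwrite("pics/p4c.png",up(w,240,260,270,295,17,1.8))
E
```

```text
14.65 [0.48638232 0.05230807 0.05049706] [ 3.14122762e+00  6.85798855e-04 -1.53115205e+00] 0.07053837096373605 [-0.58031239  0.31751585 -0.09636902] [-1.0666354  -3.17057698  1.55363572]
post n 0.005529119090022853
```

View pics/p4c.png

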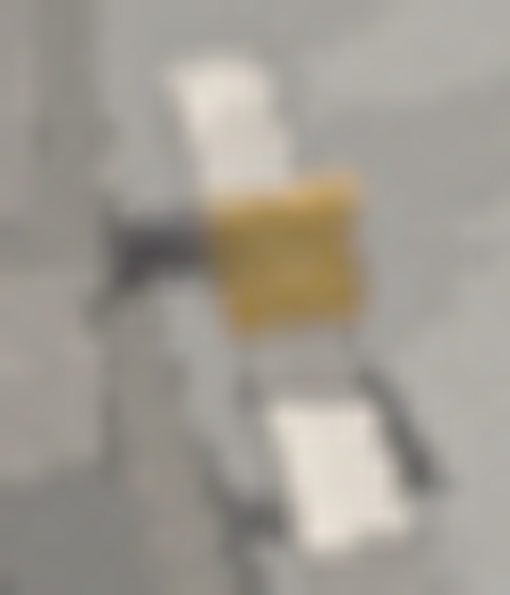

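View pics/p4a.png

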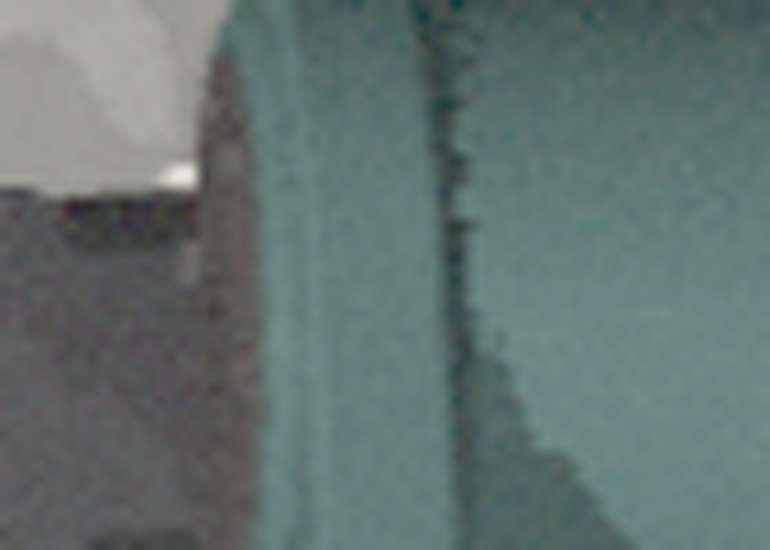

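```bash
python3 - <<'E'
from h import *
s=snapshot("top");w=snapshot("side")
n=lambda p:(-.036*p[0]+p[1])
im=cv2.imread("pics/top0.png")
cv2.imwrite("pics/m0.png",cv2.resize(im[225:255,325:365],None,fx=18,fy=18,interpolation=cv2.INTER_NEAREST))
for z in(.02,.036):
  for u in(335,341.2):print(z,u,n(ray(s,u,236.3,z)))
# side: rows of brass 182..330 zoom at u=285
for v in(182,208,330):
  for z in(.016,.020,.036,.038):print("side",v,z,n(ray(w,240+285/17,260+v/17,z)))
print("index",[n(ray(w,240+160/17,260+v/17,.038)) for v in(215,242,275)])
E
```

```text
0.02 335 0.013439557794803984
0.02 341.2 -0.00038832861930860815
0.036 335 0.015957540931519965
0.036 341.2 0.002376568918955081
side 182 0.016 0.04010244901988755
side 182 0.02 0.03500684648060377
side 182 0.036 0.014624436323468468
side 182 0.038 0.012076635053826466
side 208 0.016 0.03487829178942449
side 208 0.02 0.02981678435545167
side 208 0.036 0.009570754619560369
side 208 0.038 0.007040000902573958
side 330 0.016 0.010993347719231761
side 330 0.02 0.006087723741191646
side 330 0.036 -0.01353477217096893
side 330 0.038 -0.01598758415998893
index [np.float64(0.009261438140038887), np.float64(0.004074265846904165), np.float64(-0.0021990703338411466)]
```

View pics/m0.png

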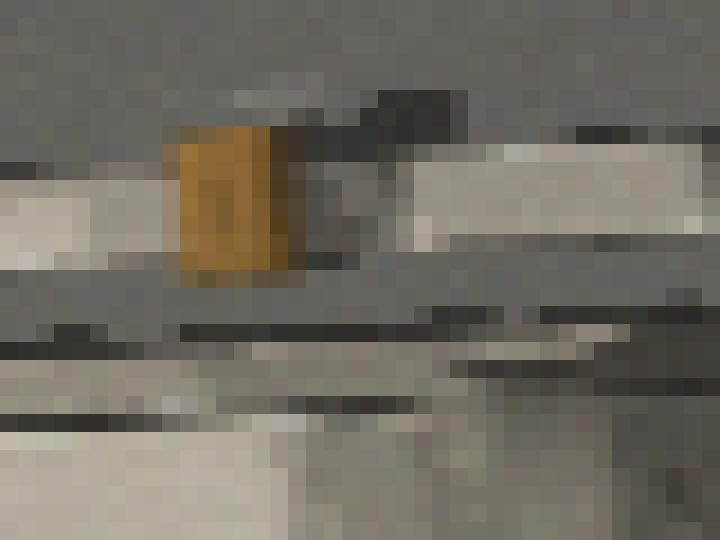

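Call:
{"fn": "send_rows", "kwargs": {
  "rows": [0,1.5,0,0,0,0,0.75,0,1,0,0,0,0,0.75,0,0,0,0,0,0,0.75,0,0,0,0,0,0,0.75,0,0,0,0,0,0,0.75,0.1,-1.9,0,0,0,0,0.71,0,-1.9,0,0,0,0,0.67,0,0,0,0,0,0,0.67]
}}

```text
time: 15.85
tool_pos: [0.4867, 0.0505, 0.0504]
ee_rot: [3.142, -0.0, -1.531]
wrist_force: [-2.1, -4.9, 0.1]
width: 0.063
```

```bash
cat > st.py <<'E'
from h import *
import sys
o=get_obs();a=o["tool_pos"]
print(o["time"],a,o["width"],o["wrist_force"],"post n",a[1]-o["width"]/2+.006-.036*a[0])
w=snapshot("side")
cv2.imwrite("pics/"+sys.argv[1],up(w,210,240,275,300,9,1.8))
E
python3 st.py p5.png
```

```text
15.85 [0.48667496 0.05050503 0.05041664] 0.06302537716818495 [-2.07168175 -4.89352063  0.11858954] post n 0.0074720418792567495
```

View pics/p5.png

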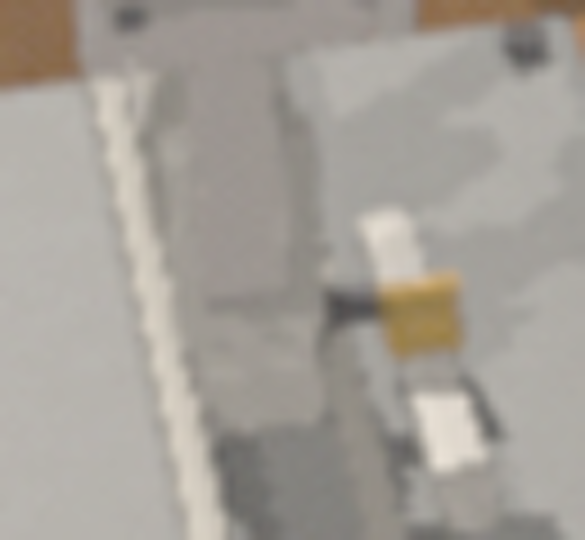

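Call:
{"fn": "send_rows", "kwargs": {
  "rows": [0,-1.6,0,0,0,0,0.63,0.1,-1.9,0,0,0,0,0.59,0,-1.9,0,0,0,0,0.55,0.1,-1.9,0,0,0,0,0.51,0,-1.9,0,0,0,0,0.47,0.1,-1.9,0,0,0,0,0.43,0,0,0,0,0,0,0.43,0,0,0,0,0,0,0.43]
}}

```text
time: 16.9
tool_pos: [0.4871, 0.0393, 0.0504]
ee_rot: [-3.141, -0.001, -1.531]
wrist_force: [0.9, -5.2, -2.1]
width: 0.0404
```

```bash
python3 st.py p6.png
```

```text
16.9 [0.48709718 0.03934962 0.05042427] 0.040433425694836614 [ 0.91527383 -5.19417318 -2.13816319] post n 0.007597409744381185
```

View pics/p6.png

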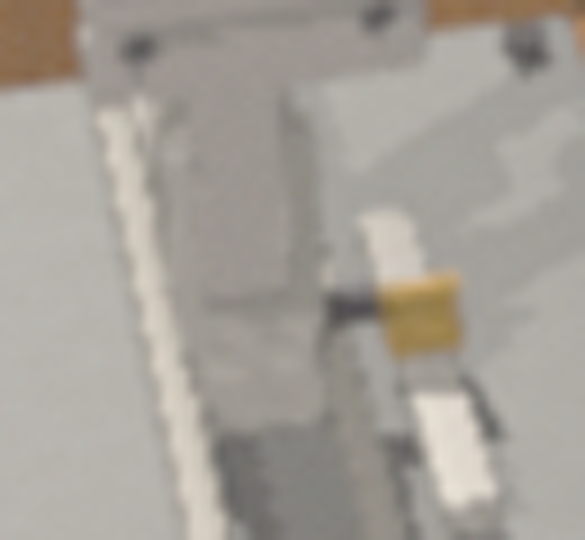

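Call:
{"fn": "send_rows", "kwargs": {
  "rows": [0.1,-1.9,0,0,0,0,0.39,0,-1.1,0,0,0,0,0.36,0,0,0,0,0,0,0.34,0,0,0,0,0,0,0.2,0,0,0,0,0,0,0,0,0,0,0,0,0,0,0,0,0,0,0,0,0,0,0,0,0,0,0,0]
}}

```text
time: 17.95
tool_pos: [0.4872, 0.0367, 0.0505]
ee_rot: [-3.141, 0.0, -1.531]
wrist_force: [2.4, -4.8, -4.4]
width: 0.0332
```

```bash
python3 st.py p7.png; python3 - <<'E'
from h import *
w=snapshot("side");cv2.imwrite("pics/p7s.png",w["color"][:,:,::-1])
cv2.imwrite("pics/p7c.png",up(w,195,310,300,390,6,1.8))
E
```

```text
17.95 [0.48720651 0.03667316 0.05045135] 0.033235926573341894 [ 2.4306207  -4.82239631 -4.37703246] post n 0.008515758788286577
```

View pics/p7.png

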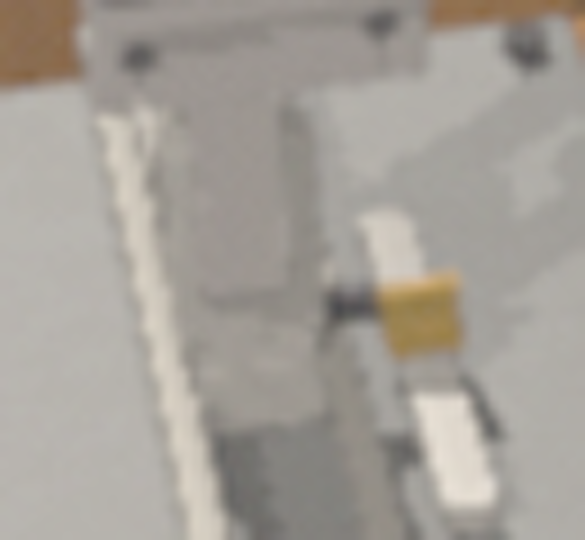

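View pics/p7c.png

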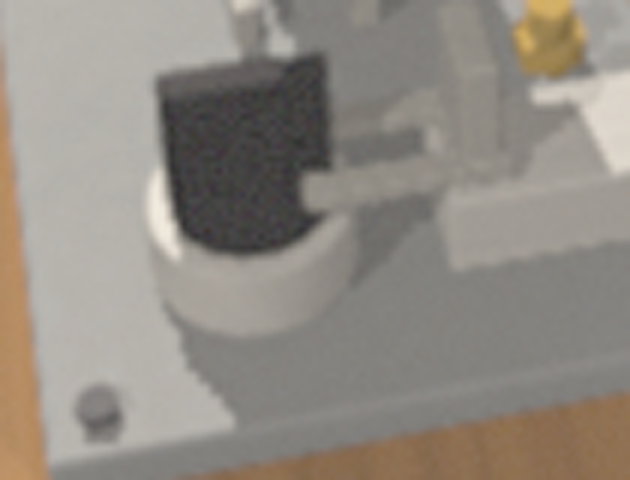

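View pics/p7s.png

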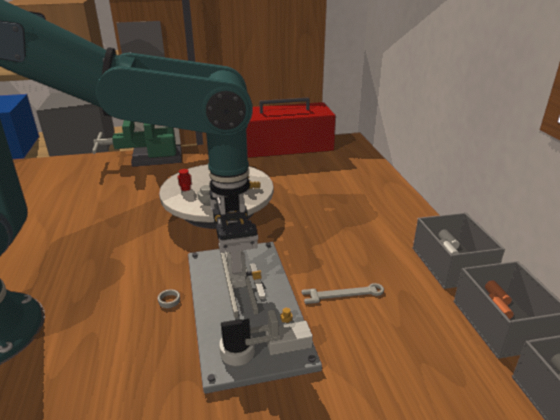

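```bash
python3 - <<'E'
from bench import *
o=get_obs();print(o["time"],o["tool_pos"],o["width"],o["wrist_force"])
print(close_job())
o=get_obs();print(o["time"],o["tool_pos"],o["width"],o["wrist_force"])
E
```

```text
18.05 [0.48717873 0.03667074 0.05043849] 0.03350765002919427 [ 2.69410963 -4.16155542 -3.89530629]
the job is handed in; nothing more can be done
None
the job is handed in; nothing more can be done
```

The job is handed in after about 18 s, with the hand still gripping the post and thumb plate. No verdict was reported, so the results below rest on my own checks.

- **Knob:** I turned it clockwise to the mark while gripping its bar flat (12.0 mm opening). The bar ended within about 0.01 rad of my estimate of the stand's x axis, and the pictures show it on the mark.
- **Lock:** I drew the fork in until it stopped. It travelled 38.6 mm by the tool and did not move under 18.5 N. That is 1.4 mm less than the nominal 40 mm, but the last picture shows the prongs either side of the pointer.
- **Leg:** I pushed the post out to the brass mark and held it there with the lever open for about half a second.
- **Lever:** I closed the fingers while shifting the hand back, which kept the post on its mark. The last opening was 33.2 to 33.5 mm, against 34 mm for fully closed.

In the last picture the index lines up with the brass ridge to about 1 mm. My position estimates for the mark from the two cameras differ by 1 to 2 mm, within the 6 mm allowed. The fittings, wrench and mark look unmoved in the last picture. I did not measure their positions or the force on each finger.

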